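# Free a hidden transport lock with a sprung probe

## Task

Free the transport lock of the sloping instrument head with the orange sprung probe: holding the probe square to the sloping plate, set its tip in the black slot near the red-dot end and slide it lightly along the slot until it drops into the hidden socket of the lock slide. With the tip still in the socket, draw the lock slide gently all the way towards the green dot, to its stop, so that its yellow band shows in the red-dot end of the slot, then draw the probe straight out of the plate and stand it upright in its blue holder again with the collar down on the rim. Leave the wash bottle, the tin, the dish, the magnifier and the tape roll where they are.

Things in the scene. Friction and masses are not known exactly. Their poses are not given: they have to be found in the camera images.
- console: the instrument head, fixed to the work surface: a grey base 150 x 200 x 18 mm and a pedestal carrying a head 110 x 236 x 39 mm that slopes 35 deg (0.61 rad), its lower edge towards -x of the base, facing the holder's side (the robot's right). Origin: centre of the base's underside, z up. The middle of the slot lies 85 mm above this origin
- cover_plate: bright metal cover plate, 4 mm thick, on the head. Origin: middle of the slot, on the plate's upper surface; x up the slope, y along the slot from the red dot to the green dot, z the plate's outward normal (35 deg from vertical). The black slot is 12 mm wide (along x), from y = -52 to +52 mm. In it lies the black lock slide (see slot_middle)
- slot_middle (a point): origin of cover_plate, same axes. The lock slide's flat top is the slot's floor, 5 mm below this. It moves only along y, with about 4 N of friction. Its one socket, 12 x 12 mm, is 9 mm deep (floor 14 mm below the plate's surface); the socket's middle is at an unknown y of -16 to +14 mm at the start. Hard stops: home with it at y = +42 mm, the other at y = -20 mm
- slot_red_end (a point): point on the slot's axis, level with the plate's surface, at y = -42 mm of cover_plate: where to set the tip down (the red dot, 12 mm wide, lies beyond the slot's end at y = -66 mm). Axes as cover_plate. Over the last 6 mm of the lock slide's way home a yellow band on it comes into view at this end (y = -52 to -46 mm when home); until then the slot's floor is all black
- slot_green_end (a point): point on the axis of the slot, level with the plate's surface, at y = +45 mm of cover_plate: where the tip's axis stands when it has drawn the lock slide home (the green dot is beyond the slot's end at y = +66 mm). Axes as cover_plate
- probe_holder: blue holder block 56 x 56 mm, 60 mm high, on a steel foot 76 x 76 mm, fixed; a round well 20 mm wide, 54 mm deep, open at the top, in its middle. Origin: centre of the underside, z up. Mind the fixed wall shelf over the back of the work surface: its front edge is at world x = 0.61 m, its underside at z = 0.67 m
- holder_rim (a point): centre of the well's mouth, on the top of the holder, 60 mm above its origin
- probe: orange sprung probe, 70 g, standing in the holder. Origin: on its axis at the underside of its steel collar (30 mm wide, 6 mm high), which rests on the holder's rim; z up the handle. Square handle 18 x 18 mm, flats facing x and y, 6 to 72 mm above the origin, small knob to 74 mm. Below the collar a steel sleeve 10 mm thick, 24 mm long, then the sprung brass pin
- probe_tip (a point): round end of the probe's sprung brass pin, 6 mm thick, on the probe's axis, 52 mm below the probe's origin when not pressed; it goes up into the sleeve when pressed
- probe_plunger (a joint): how far the pin is pressed into the probe, m: 0 free, 0.020 fully in; the spring pushes with 0.6 N at 0 and 2.2 N at 0.020
- wash_bottle: white wash bottle with blue cap and bent spout, 57 x 74 x 158 mm, loose; origin centre of the underside
- chest_tin: round white screw-lid tin, 63 mm wide, 35 mm high, loose; origin centre of the underside
- petri_dish: covered clear dish, 61 mm wide, 14 mm high, loose; origin centre of the underside
- loupe: black standing magnifier, 40 mm wide, 34 mm high, loose; origin centre of the underside
- tape_roll: roll of tan tape lying flat, 103 mm wide, 25 mm high, loose; origin centre of the underside

How it is judged:
On the way, in this order (a step that is already met when the one before it is completed fails the run):
1. the tip presses on the slot's floor (2 to 8 mm down) at least 28 mm from the middle towards the red dot, probe within 15 deg of square to the plate (y of probe_tip in the frame of cover_plate between -0.053 and -0.028 m and z of probe_tip in the frame of cover_plate between -0.008 and -0.002 m and value of joint probe_plunger above 0.001 m and angle between the z axis of probe and the z axis of cover_plate, either way round below 0.26 rad), for 0.1 s.
2. the tip has dropped into the hidden socket (11 mm or more below the plate), probe within 15 deg of square (z of probe_tip in the frame of cover_plate between -0.018 and -0.011 m and distance between probe_tip and cover_plate below 0.06 m and angle between the z axis of probe and the z axis of cover_plate, either way round below 0.26 rad), for 0.15 s.
3. with the tip still in the socket (9 mm or more down), the lock slide is drawn home (within 5 mm) (y of probe_tip in the frame of cover_plate above 0.0405 m and z of probe_tip in the frame of cover_plate below -0.009 m and distance between probe_tip and slot_green_end below 0.03 m), for 0.2 s.
4. the probe is drawn out of the plate over the green-dot end, leaving the slide home (y of probe_tip in the frame of cover_plate above 0.03 m and z of probe_tip in the frame of cover_plate above 0.001 m and distance between probe_tip and slot_green_end below 0.06 m), for 0.05 s.
At the end, for the whole second after the job is handed in: the lock slide has been drawn home and left there, and the probe is at rest upright (within 6 deg) in its holder, its collar down on the rim (within 4 mm in height and 9 mm of the well's axis) (horizontal distance between probe and holder_rim below 0.009 m and z of probe in the frame of holder_rim between -0.004 and 0.004 m and angle between probe's own z axis and vertical below 0.1 rad and linear speed of probe below 0.02 m/s); the robot touches nothing.
It fails at once if the probe is forced against the instrument head (over 25 N) (contact force between probe and console above 25 N).
It fails at once if one of the loose bystanders is pushed more than 30 mm (distance of any of wash_bottle, chest_tin, petri_dish, loupe, tape_roll from where it was at the start of the episode above 0.03 m).
It also fails if it takes over 58 s, if anything falls off the work surface, if the arm or the gripper's body presses on something with over 40 N, if the wrist force passes 120 N, or if a joint passes its speed limit or range.

## Robot

A 6-joint arm with a two-finger parallel gripper is mounted at the origin on a cart in front of the work surface, level with it; the furniture and walls round the work are solid. World frame = base frame: x ahead of the robot, y to its left, z up, the work surface at z = 0. Lengths are in m, angles in rad, forces in N, time in s.
With the tool pointing down it reaches from about 0.35 to 0.8 m from the base axis. Payload 7.3 kg.
Tool frame: the origin (TCP) lies on the centre line of the jaws, within the pads' length; the fingertips stand 8 mm ahead of it and the grasp point (between the pads) lies 11 mm behind it; z points along the fingers, y is the line along which they close (so a half turn about z gives the same grasp; the last joint's range is limited). The gripper opens to 85 mm and grips with 20 to 120 N. Pads are 22 mm wide; open, the fingers measure 114 mm over their backs; the gripper's body (76 mm by 85 mm) begins 54 mm behind the grasp point. The pads swing forward as they close: fully open they stand 13 mm farther back than shut.
Start: joints at [-1.261, 0.342, 1.524, -0, 1.275, -0.146], TCP at [0.231, -0.471, 0.239] pointing down, gripper open.
Joint ranges: [-2.53, 2.53], [-0.77, 2.02], [0.04, 2.7], [-1, 4.14], [0.28, 2.66], [-3.11, 3.11]. Speed limits (rad/s): [2.57, 2.57, 3.14, 3.14, 3.14, 3.14].

## Interface

Orientations are given as a rotation vector (axis times angle).
In Python, from station import env gives the robot as it stands. Calls block until the motion is done:
- env.movep(position, orientation): joint-space move of the TCP to a pose.
- env.movel(position, frame=None, speed=0.15): straight line of the TCP; frame=None keeps the orientation; speed is the mean speed in m/s.
- env.movej(angles): joint-space move.
- env.command_gripper(opening, newtons=None): opening from 0.0 (shut) to 1.0 (fully open); newtons is the grip in N (None keeps the last); returns when the fingers have stopped.
- env.sleep(seconds).
- env.ik(position, orientation): joint angles nearest the present ones, or None.
- env.state(): the state.
- env.capture(name): name is "scene" or "top" or "wrist"; returns the picture (480x640x3 uint8, blue, green, red); there is no depth.
- env.camera_params(name): a dict with "fov_y" (degrees; the focal length in pixels is half the picture's height over the tangent of half this angle, whatever the lens; pixels are square), "cx", "cy" (the principal point, pixels), "pose" (4x4, takes a point from camera to world coordinates); the wrist camera has in their place "T_tool_cam" (4x4, takes a point from camera to tool coordinates, whose origin is the TCP and whose axes are the flange's). Camera axes: x right, y up, looking along -z (the intrinsics and any distortion apply to the point x, -y, -z); pixel columns grow to the right and rows downward; lengths in m; the calibration is good to about 2 mm. The wrist camera is an equidistant fisheye: a pixel r from the principal point sees the ray r / f radians off the axis. A picture is of the moment at which its call begins: read the wrist's pose just before it. camera_params takes no time and is no camera call.
A pose or a line that the arm cannot do raises env.IKError and nothing moves.
- env.sign_off(): hands the job in; it is judged then, once.
The state is a dict: "time_s": time; "joints": joint angles; "dq": joint speeds; "tau": joint torques, N m; "tcp_pos": TCP position; "tool_rot": TCP orientation; "contact_force": force on the tool from outside, world axes, zero at the start; "wrist_torque": the same for the moment, N m; "opening": opening from 0.0 (shut) to 1.0 (fully open); "finger_force": force on a finger pad.
Only numpy, scipy, OpenCV 4.12 (cv2) and the standard library are available. Lean on these libraries where they do the work, as an engineer would, in place of code of your own. Each camera call takes 0.05 s, during which the arm holds its last target. There are 200 camera calls.

## Working session

There is one attempt and no reset: what is moved stays moved. The work goes in short steps, each a Python script; the robot and the scene stay as the last script left them, time stands still between calls to the robot, and variables do not carry over. Pictures are saved under pics/ and viewed, at most 10 in all, crops included, and the job is handed in when it is done.

```bash
ls; mkdir -p pics; python3 - <<'E'
from station import env
import cv2,numpy as np
np.set_printoptions(precision=4,suppress=True)
print(env.state())
for n in("scene","top","wrist"):
    cv2.imwrite(f"pics/{n}0.png",env.capture(n)); print(n,env.camera_params(n))
E
```

```text
pics
{'time_s': 0.0, 'joints': array([-1.261 ,  0.3427,  1.525 ,  0.    ,  1.2754, -0.146 ]), 'dq': array([ 0.0009, -0.0003, -0.0005, -0.0015, -0.0013, -0.0013]), 'tau': array([ -0.0002, -43.3683, -24.601 ,  -0.0002,   0.0079,   0.    ]), 'tcp_pos': array([ 0.231 , -0.471 ,  0.2386]), 'tool_rot': array([-3.0588, -0.7095,  0.0002]), 'contact_force': array([-0.3446,  0.3571,  0.2164]), 'wrist_torque': array([-0.0229,  0.0357, -0.0131]), 'finger_force': 0.0, 'opening': 0.9999382109769791}
scene {'fov_y': 49.64345368016124, 'cx': 317.9444103380718, 'cy': 252.54570274385878, 'pose': array([[ 0.7682,  0.2884, -0.5716, -0.0318],
       [-0.6401,  0.3331, -0.6923, -0.9719],
       [-0.0093,  0.8977,  0.4405,  0.5444],
       [ 0.    ,  0.    ,  0.    ,  1.    ]])}
top {'fov_y': 47.37645761924453, 'cx': 313.1985554170553, 'cy': 239.50923646432284, 'pose': array([[-0.0157,  0.9819, -0.1888,  0.3627],
       [-0.9994, -0.0211, -0.027 , -0.2706],
       [-0.0305,  0.1883,  0.9816,  1.0714],
       [ 0.    ,  0.    ,  0.    ,  1.    ]])}
wrist {'fov_y': 65.70646984690485, 'cx': 319.38909718542124, 'cy': 241.65459238416818, 'T_tool_cam': array([[ 0.0015,  0.9657,  0.2597,  0.0666],
       [ 1.    , -0.0014, -0.0005,  0.0011],
       [-0.0001,  0.2597, -0.9657, -0.1354],
       [ 0.    ,  0.    ,  0.    ,  1.    ]])}
```

View pics/scene0.png

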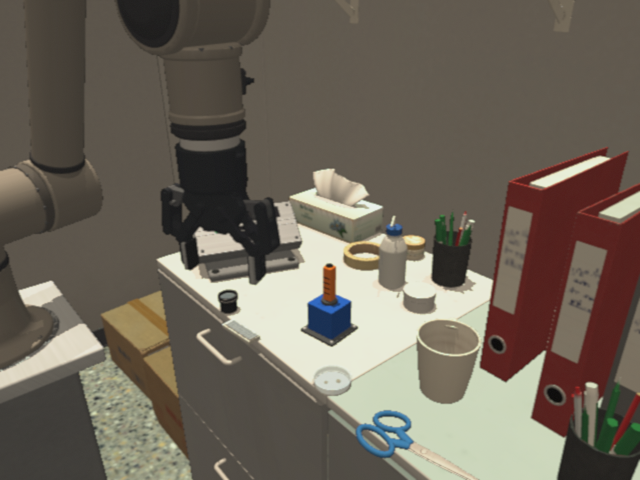

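View pics/top0.png

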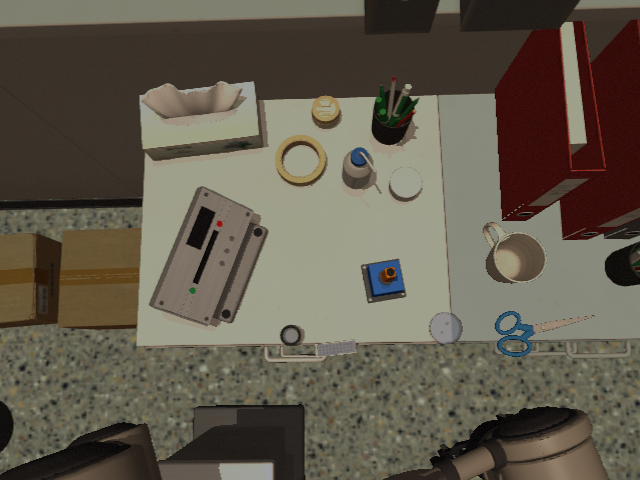

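The scene view shows the probe and holder at about (330,310). The top view shows the red dot at (220,224), the green dot at (193,290), and the holder and probe at (386,278). Next I'll measure these from the top picture.

```bash
cat > h.py <<'E'
import cv2,numpy as np
from scipy.spatial.transform import Rotation as R
np.set_printoptions(precision=4,suppress=True)
def ray(p,uv,T=None):
    """world ray origin, dir for pixel(s); wrist fisheye when T (world cam pose) is given"""
    f=240/np.tan(np.radians(p["fov_y"]/2)); a=(np.asarray(uv,float)-[p["cx"],p["cy"]])/f
    if T is None: d=np.array([a[0],-a[1],-1]); T=p["pose"]
    else:
        r=np.hypot(*a); s=np.sinc(r/np.pi); d=np.array([a[0]*s,-a[1]*s,-np.cos(r)])
    return T[:3,3],T[:3,:3]@d
def hit(p,uv,z,T=None):
    o,d=ray(p,uv,T); return o+d*(z-o[2])/d[2]
def proj(p,X,T=None):
    f=240/np.tan(np.radians(p["fov_y"]/2)); W=p["pose"] if T is None else T
    c=W[:3,:3].T@(np.asarray(X)-W[:3,3]); v=np.array([c[0],-c[1]]); 
    if T is None: v=v/-c[2]
    else: n=np.linalg.norm(v); v=v/n*np.arctan2(n,-c[2])
    return v*f+[p["cx"],p["cy"]]
def wristT(st,p):
    T=np.eye(4);T[:3,:3]=R.from_rotvec(st["tool_rot"]).as_matrix();T[:3,3]=st["tcp_pos"]
    return T@p["T_tool_cam"]
def blobs(m,amin=15):
    n,l,s,c=cv2.connectedComponentsWithStats(m.astype(np.uint8)); 
    return [(s[i,4],c[i],l==i) for i in range(1,n) if s[i,4]>=amin]
E
python3 - <<'E'
from h import *
from station import env
p=env.camera_params("top"); im=cv2.imread("pics/top0.png"); hsv=cv2.cvtColor(im,cv2.COLOR_BGR2HSV).astype(int)
H,S,V=hsv[...,0],hsv[...,1],hsv[...,2]
win=np.zeros(H.shape,bool);win[180:335,140:275]=1
for n,m in(("red",((H<8)|(H>172))&(S>130)&(V>80)),("green",(H>45)&(H<85)&(S>90))):
    for a,c,_ in blobs(m&win,8): print(n,a,c,hit(p,c,.085))
for a,c,l in blobs((V<45)&win,40):
    r=cv2.minAreaRect(np.argwhere(l)[:,::-1].astype(np.float32)); print("blk",a,c,r,hit(p,c,.085))
w2=np.zeros(H.shape,bool);w2[250:310,350:420]=1
m=(H>105)&(H<125)&(S>150)&w2
for a,c,l in blobs(m,100):
    r=cv2.minAreaRect(np.argwhere(l)[:,::-1].astype(np.float32));bp=cv2.boxPoints(r);print("blue",a,c,r);print(np.array([hit(p,q,.06) for q in bp]))
for a,c,l in blobs((H<22)&(S>150)&(V>60)&w2,10): print("or",a,c,hit(p,c,.13))
sc=cv2.resize(im[240:320,340:430],None,fx=6,fy=6,interpolation=cv2.INTER_CUBIC)
s2=cv2.resize(im[180:335,140:280],None,fx=3.1,fy=3.1,interpolation=cv2.INTER_CUBIC)[:480]
cv2.imwrite("pics/c1.png",np.hstack([sc[:480,:360],s2])) 
print(sc.shape,s2.shape)
E
```

```text
red 29 [219.2759 223.4138] [ 0.5866 -0.0695  0.085 ]
green 29 [192.2759 290.4138] [ 0.463  -0.0222  0.085 ]
blk 609 [200.2759 227.6026] ((200.29310607910156, 227.51724243164062), (15.041322708129883, 40.48158264160156), 21.801406860351562) [ 0.5795 -0.0341  0.085 ]
blk 50 [257.24 231.8 ] ((257.5, 231.5), (7.0, 7.0), 90.0) [ 0.5692 -0.1403  0.085 ]
blk 280 [205.0321 256.8964] ((205.1973114013672, 256.5799865722656), (5.009401321411133, 56.2806282043457), 22.067899703979492) [ 0.5242 -0.0442  0.085 ]
blk 52 [225.5 313.5] ((225.5, 313.5), (7.0, 7.0), 90.0) [ 0.4203 -0.0835  0.085 ]
blue 751 [384.1119 279.1824] ((384.9111328125, 278.16278076171875), (31.91857147216797, 32.208213806152344), 79.99201965332031)
[[ 0.5064 -0.3408  0.06  ]
 [ 0.5157 -0.4001  0.06  ]
 [ 0.457  -0.4076  0.06  ]
 [ 0.4478 -0.349   0.06  ]]
or 102 [387.2157 274.3725] [ 0.4798 -0.3714  0.13  ]
(480, 540, 3) (480, 434, 3)
```

View pics/c1.png

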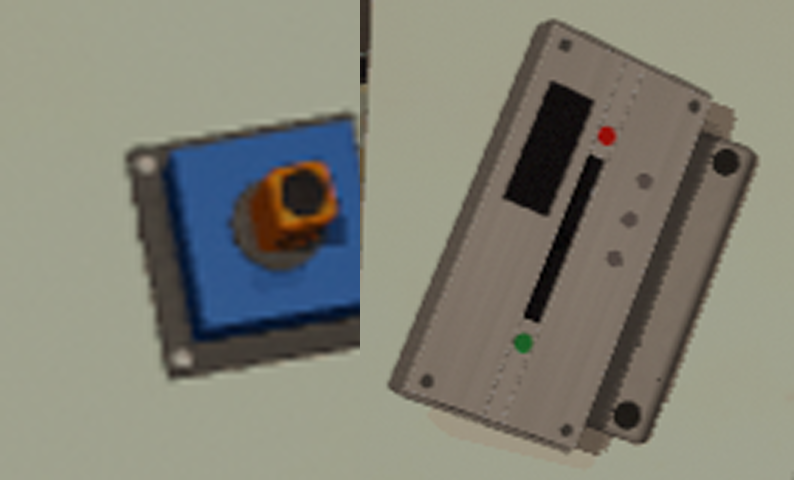

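```bash
cat >> h.py <<'E'
C0=np.array([.5248,-.0459,.085]); Y=np.array([-.934,.357,0]);Y/=np.linalg.norm(Y)
def plate(Y):
    h=np.cross(Y,[0,0,1]); t=np.radians(35); X=np.cos(t)*h+np.sin(t)*np.array([0,0,1]); return np.c_[X,Y,np.cross(X,Y)]
def down(a): # tool z down, tool x at world yaw a
    x=np.array([np.cos(a),np.sin(a),0]); return np.c_[x,np.cross([0,0,-1],x),[0,0,-1]]
def onplate(P,a): # tool z=-n, tool x at angle a from plate X
    x=P@[np.cos(a),np.sin(a),0]; return np.c_[x,np.cross(-P[:,2],x),-P[:,2]]
rv=lambda M:R.from_matrix(M).as_rotvec()
E
python3 - <<'E'
from h import *
from station import env
P=plate(Y)
for k in range(4):
    a=np.radians(9)+k*np.pi/2
    q=env.ik([.482,-.374,.099],rv(down(a))); print("grasp",k,q)
for d in range(-180,180,30):
    q=[env.ik(C0+Y*y+P[:,2]*(.102-.015-.011),rv(onplate(P,np.radians(d)))) for y in(-.042,.045)]
    print(d,q)
# current tool x yaw
x=R.from_rotvec(env.state()["tool_rot"]).as_matrix()[:,0];print(np.degrees(np.arctan2(x[1],x[0])))
E
```

```text
grasp 0 [-0.7855  0.6293  1.4571 -0.      1.0552  0.6283]
grasp 1 [-0.7855  0.6293  1.4571  0.      1.0552 -0.9425]
grasp 2 [-0.7855  0.6293  1.4571 -0.      1.0552 -2.5133]
grasp 3 [-0.7855  0.6293  1.4571 -0.      1.0552  2.1991]
-180 [array([-0.6382,  0.5507,  1.6343,  0.6293,  1.2179,  2.5656]), array([-0.6889,  0.424 ,  1.8728,  0.6378,  1.1513,  2.4596])]
-150 [array([-0.6382,  0.5507,  1.6343,  0.6293,  1.2179,  2.042 ]), array([-0.6889,  0.424 ,  1.8728,  0.6378,  1.1513,  1.936 ])]
-120 [array([-0.6382,  0.5507,  1.6343,  0.6293,  1.2179,  1.5184]), array([-0.6889,  0.424 ,  1.8728,  0.6378,  1.1513,  1.4124])]
-90 [array([-0.6382,  0.5507,  1.6343,  0.6293,  1.2179,  0.9948]), array([-0.6889,  0.424 ,  1.8728,  0.6378,  1.1513,  0.8888])]
-60 [array([-0.6382,  0.5507,  1.6343,  0.6293,  1.2179,  0.4712]), array([-0.6889,  0.424 ,  1.8728,  0.6378,  1.1513,  0.3652])]
-30 [array([-0.6382,  0.5507,  1.6343,  0.6293,  1.2179, -0.0524]), array([-0.6889,  0.424 ,  1.8728,  0.6378,  1.1513, -0.1584])]
0 [array([-0.6382,  0.5507,  1.6343,  0.6293,  1.2179, -0.576 ]), array([-0.6889,  0.424 ,  1.8728,  0.6378,  1.1513, -0.682 ])]
30 [array([-0.6382,  0.5507,  1.6343,  0.6293,  1.2179, -1.0996]), array([-0.6889,  0.424 ,  1.8728,  0.6378,  1.1513, -1.2056])]
60 [array([-0.6382,  0.5507,  1.6343,  0.6293,  1.2179, -1.6232]), array([-0.6889,  0.424 ,  1.8728,  0.6378,  1.1513, -1.7292])]
90 [array([-0.6382,  0.5507,  1.6343,  0.6293,  1.2179, -2.1468]), array([-0.6889,  0.424 ,  1.8728,  0.6378,  1.1513, -2.2528])]
120 [array([-0.6382,  0.5507,  1.6343,  0.6293,  1.2179, -2.6704]), array([-0.6889,  0.424 ,  1.8728,  0.6378,  1.1513, -2.7764])]
150 [array([-0.6382,  0.5507,  1.6343,  0.6293,  1.2179,  3.0892]), array([-0.6889,  0.424 ,  1.8728,  0.6378,  1.1513,  2.9832])]
26.115270190285795
```

```bash
python3 - <<'E'
from h import *
from station import env
env.movep([.482,-.374,.19],rv(down(np.radians(9))))
env.sleep(.2)
s=env.state();im=env.capture("wrist");cv2.imwrite("pics/w1.png",im)
p=env.camera_params("wrist");T=wristT(s,p);np.save("T1.npy",T);print(s["time_s"],s["tcp_pos"])
for z,X in(("top",(.482,-.374,.134)),("rim",(.482,-.374,.06))): print(z,proj(p,X,T))
hsv=cv2.cvtColor(im,cv2.COLOR_BGR2HSV).astype(int);H,S,V=[hsv[...,i] for i in range(3)]
for a,c,l in blobs((H>105)&(H<125)&(S>150),800):
    r=cv2.minAreaRect(np.argwhere(l)[:,::-1].astype(np.float32));print("blue",a,c,r);print(np.array([hit(p,q,.06,T) for q in cv2.boxPoints(r)]))
E
```

```text
1.4083 [ 0.4811 -0.375   0.1905]
top [316.0391 266.8127]
rim [316.8476 234.2184]
```

View pics/w1.png

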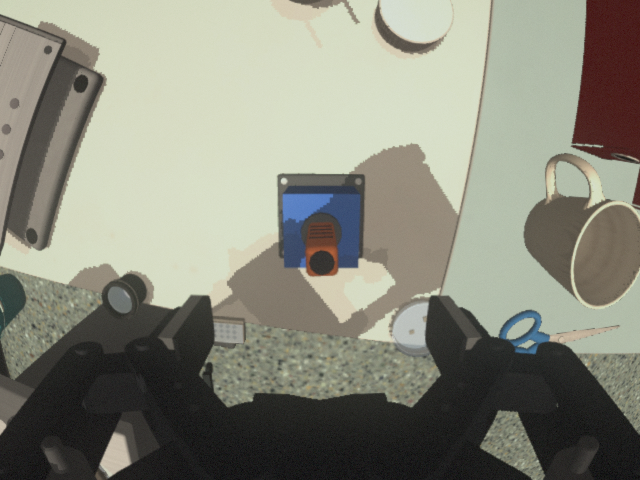

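The knob is at (321,262), the collar at (321,232), and the holder's top runs from about (283,194) to (358,268). Its edges are square to the image, so the 9° yaw is right.

```bash
python3 - <<'E'
from h import *
from station import env
p=env.camera_params("wrist");T=np.load("T1.npy")
im=cv2.imread("pics/w1.png").astype(int)
d=(im[...,0]-im[...,2])
for r in (205,220,250): 
    x=np.where(d[r,260:380]>40)[0]+260; print("row",r,x.min(),x.max())
for c in (292,350):
    y=np.where(d[180:285,c]>40)[0]+180; print("col",c,y.min(),y.max())
o=((im[...,2]-im[...,0])>60); o[:, :290]=0;o[:,350:]=0;o[:240]=0;o[285:]=0
y,x=np.where(o);print("orange",x.min(),x.max(),y.min(),y.max())
print("knob",hit(p,(321.5,262.5),.134,T),"collar",hit(p,(321,232),.066,T))
print("rimc",np.mean([hit(p,q,.06,T) for q in((284,194),(358,194),(284,268),(358,268))],0))
print([hit(p,q,.06,T) for q in((284,194),(358,194),(284,268),(358,268))])
E
```

```text
row 205 283 359
row 220 283 358
row 250 285 357
col 292 193 265
col 350 194 262
orange 306 336 245 275
knob [ 0.4849 -0.3766  0.134 ] collar [ 0.4856 -0.3765  0.066 ]
rimc [ 0.4843 -0.3768  0.06  ]
[array([ 0.5079, -0.3459,  0.06  ]), array([ 0.5163, -0.3987,  0.06  ]), array([ 0.452 , -0.3534,  0.06  ]), array([ 0.4608, -0.4089,  0.06  ])]
```

```bash
python3 - <<'E'
from h import *
from station import env
env.movel([.485,-.3766,.099],speed=.12); env.sleep(.2); a=env.state()
env.command_gripper(0.0,70); env.sleep(.2); s=env.state()
print(a["tcp_pos"],s["tcp_pos"],s["tool_rot"],rv(down(np.radians(9))),s["opening"],s["finger_force"],s["contact_force"])
np.save("grasp.npy",np.r_[s["tcp_pos"],s["tool_rot"]])
env.movel([.485,-.3766,.20],speed=.12); env.sleep(.2); s=env.state()
print(s["time_s"],s["tcp_pos"],s["opening"],s["contact_force"])
P=plate(Y); M=onplate(P,0)
env.movep(C0-.04*Y+P[:,2]*(.091+.03),rv(M)); env.sleep(.3)
s=env.state();cv2.imwrite("pics/w2.png",env.capture("wrist"));p=env.camera_params("wrist");T=wristT(s,p);np.save("T2.npy",T);np.save("S2.npy",np.r_[s["tcp_pos"],s["tool_rot"]])
print(s["time_s"],s["tcp_pos"],C0-.04*Y+P[:,2]*.121,s["tool_rot"],rv(M),s["contact_force"])
M2=R.from_rotvec(s["tool_rot"]).as_matrix()
for z in (.091,.063,.039): print(proj(p,s["tcp_pos"]+M2[:,2]*z,T))
for y in(-.066,-.042,0,.066):print(y,proj(p,C0+Y*y,T))
E
```

```text
[ 0.4853 -0.3769  0.0999] [ 0.485  -0.3766  0.099 ] [3.1318 0.2465 0.0001] [3.1319 0.2465 0.    ] 0.19954340296988504 68.11903238296509 [-0.7413  0.2106  1.1717]
4.5833 [ 0.4848 -0.3764  0.1992] 0.2013319762416139 [-0.1725  0.1068 -0.7466]
5.975 [ 0.5374 -0.1254  0.1841] [ 0.5374 -0.125   0.1841] [-2.2322 -1.5356 -0.7035] [-2.2315 -1.536  -0.7036] [-0.1059 -0.1501 -0.7717]
[317.1998 249.4934]
[316.8834 263.4414]
[316.5426 278.5618]
-0.066 [353.5664 237.2726]
-0.042 [319.983  237.2273]
0 [261.5167 237.2061]
0.066 [175.9961 237.3086]
```

View pics/w2.png

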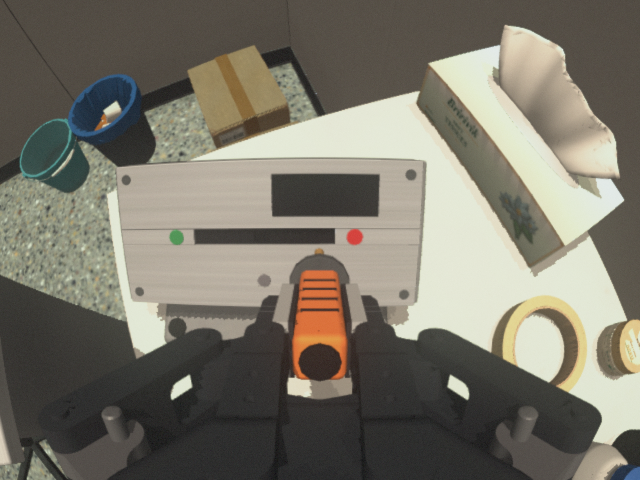

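The slot runs along row 237, with the red dot at (354,237) and the green dot at (177,237), within 1 px of the prediction. The pin's tip shows at about (319,250).

```bash
python3 - <<'E'
import cv2
im=cv2.imread("pics/w2.png")
c=im[215:295,270:370]; cv2.imwrite("pics/c2.png",cv2.resize(c,None,fx=7,fy=7,interpolation=cv2.INTER_CUBIC))
hsv=cv2.cvtColor(im,cv2.COLOR_BGR2HSV)
g=im.max(2)
for c in(205,240,300,325):print(c,g[224:250,c].tolist())
E
```

```text
205 [180, 187, 188, 184, 146, 85, 64, 63, 63, 65, 66, 68, 65, 66, 60, 64, 67, 66, 66, 86, 141, 179, 186, 183, 183, 185]
240 [182, 188, 187, 186, 120, 71, 64, 58, 59, 61, 62, 61, 63, 64, 63, 64, 64, 61, 62, 85, 144, 180, 185, 182, 186, 184]
300 [181, 186, 186, 176, 93, 56, 52, 55, 51, 53, 55, 57, 60, 58, 57, 56, 61, 60, 60, 81, 139, 176, 183, 181, 180, 183]
325 [181, 181, 185, 174, 92, 52, 54, 52, 56, 59, 58, 61, 60, 56, 60, 61, 60, 57, 63, 94, 146, 174, 180, 178, 181, 179]
```

View pics/c2.png

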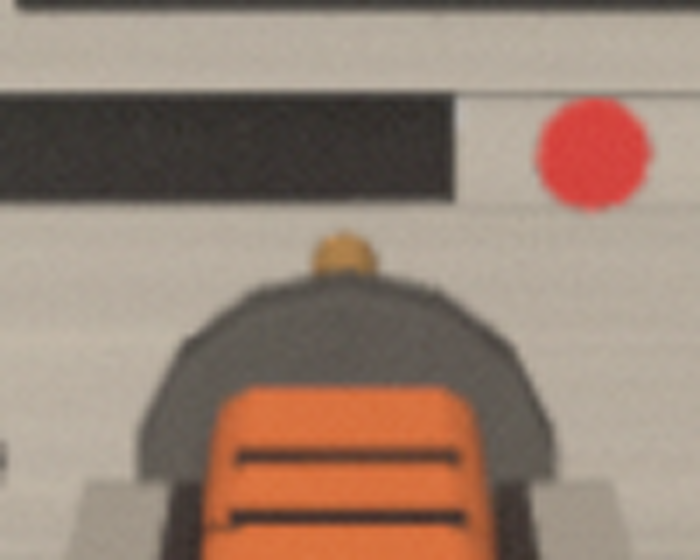

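```bash
cat >> h.py <<'E'
P=plate(Y); DX=.0016
def pos(y,z,dx=DX): # TCP for probe tip at plate (0,y,z)
    return C0+Y*y+P[:,0]*dx+P[:,2]*(.091+z)
E
python3 - <<'E'
from h import *
from station import env
env.movel(pos(-.042,.005),speed=.06); env.sleep(.2)
s=env.state();im=env.capture("wrist");p=env.camera_params("wrist");T=wristT(s,p)
M2=R.from_rotvec(s["tool_rot"]).as_matrix()
print(s["time_s"],P.T@(s["tcp_pos"]-C0),s["contact_force"])
print(proj(p,s["tcp_pos"]+M2[:,2]*.088,T),[proj(p,C0+Y*y,T) for y in(-.066,-.052,.066)])
c=im[205:285,270:370]; cv2.imwrite("pics/c3.png",cv2.resize(c,None,fx=7,fy=7,interpolation=cv2.INTER_CUBIC))
E
```

```text
6.7917 [ 0.0016 -0.0422  0.0963] [ 0.1061  0.542  -0.6643]
[317.1687 250.834 ] [array([353.7661, 249.5278]), array([332.297 , 249.5161]), array([160.8987, 248.7912])]
```

View pics/c3.png

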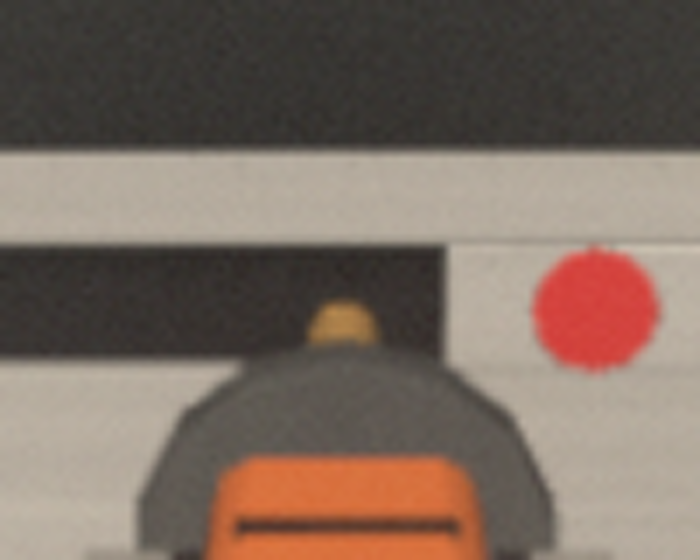

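The tip at (319,252) sits centred over the slot (rows 240–256), about 9.6 mm from its red end. Pressing in now and sliding.

```bash
python3 - <<'E'
from h import *
from station import env
def rep(t):
    s=env.state();print(t,round(s["time_s"],2),"tcp",1e3*(P.T@(s["tcp_pos"]-C0)-[0,0,.091]),"F",P.T@s["contact_force"],"op",round(s["opening"],3)); return P.T@s["contact_force"]
rep("pre")
env.movel(pos(-.042,-.004),speed=.03);rep("touch")
env.movel(pos(-.042,-.015),speed=.03);env.sleep(.3)
F=rep("down")
if np.abs(F).max()<8:
  for y in np.arange(-.036,.0191,.006):
    env.movel(pos(y,-.015),speed=.03); env.sleep(.05); F=rep(f"y{y*1e3:.0f}")
    if np.abs(F).max()>10: break
E
```

```text
pre 6.84 tcp [  1.5802 -42.1322   5.2852] F [0.0733 0.0686 0.6159] op 0.203
touch 7.29 tcp [  1.6219 -41.864   -4.2623] F [ 0.638   0.0989 -0.7034] op 0.203
down 8.11 tcp [  1.5915 -42.0214 -14.8796] F [ 0.0573 -0.1925  1.1691] op 0.203
y-36 8.51 tcp [  1.6342 -35.5156 -15.0868] F [0.0242 0.3834 1.6295] op 0.2
y-30 8.91 tcp [  1.6472 -29.6516 -15.0605] F [-0.5883  0.6369  1.1144] op 0.202
y-24 9.31 tcp [  1.6323 -23.6656 -15.0574] F [-0.3703  0.8878  0.8228] op 0.205
y-18 9.71 tcp [  1.6281 -17.612  -15.0944] F [0.1735 1.5296 0.0513] op 0.202
y-12 10.11 tcp [  1.6385 -11.6474 -15.0786] F [-0.5736  0.4611  0.2749] op 0.208
y-6 10.51 tcp [  1.6213  -5.667  -15.0495] F [0.4075 1.3315 1.4111] op 0.201
y-0 10.91 tcp [  1.6486   0.2047 -15.075 ] F [-0.6008  0.4794 -0.3429] op 0.205
y6 11.31 tcp [  1.5655   5.7548 -14.8153] F [-0.6878 -1.9596  0.1478] op 0.197
y12 11.71 tcp [  1.5808  12.0051 -14.9249] F [-1.3552 -3.0714 -0.0239] op 0.204
y18 12.11 tcp [  1.5876  18.3666 -15.0905] F [-0.6518 -2.4138  0.3855] op 0.203
```

The Fy of about −3 N since y≈6, along with the lower press force, shows the tip is in the socket. I'll draw it on to the stop in small steps.

```bash
python3 - <<'E'
from h import *
from station import env
def rep(t):
    s=env.state();print(t,round(s["time_s"],2),"tcp",1e3*(P.T@(s["tcp_pos"]-C0)-[0,0,.091]),"F",P.T@s["contact_force"],"op",round(s["opening"],3)); return P.T@s["contact_force"]
for y in (.025,.032,.039,.042):
    env.movel(pos(y,-.015),speed=.03); env.sleep(.05); F=rep(f"y{y*1e3:.0f}")
    if np.abs(F).max()>10: break
else:
  for y in np.arange(.043,.0481,.0005):
    env.movel(pos(y,-.015),speed=.02); env.sleep(.1); F=rep(f"y{y*1e3:.1f}")
    if np.abs(F).max()>7: break
im=env.capture("wrist"); cv2.imwrite("pics/w4.png",im)
cv2.imwrite("pics/c4.png",cv2.resize(im[200:300,290:480],None,fx=4,fy=4,interpolation=cv2.INTER_CUBIC))
E
```

```text
y25 12.54 tcp [  1.598   25.438  -15.0803] F [-1.3269 -1.4993 -0.546 ] op 0.203
y32 12.97 tcp [  1.5991  32.3885 -15.0495] F [-1.0734 -2.0166 -0.0576] op 0.203
y39 13.41 tcp [  1.6164  39.4027 -15.0708] F [-0.5496 -1.7787  0.4073] op 0.201
y42 13.71 tcp [  1.619   42.1582 -15.0179] F [-0.8102 -2.8241  0.2535] op 0.204
y43.0 14.06 tcp [  1.5871  42.8387 -14.9414] F [-1.0097 -3.8207  0.3392] op 0.204
y43.5 14.41 tcp [  1.5924  43.4303 -14.9688] F [-1.1652 -4.0224  0.0807] op 0.199
y44.0 14.76 tcp [  1.5833  44.0401 -15.0025] F [-1.1188 -3.3957  0.2239] op 0.204
y44.5 15.11 tcp [  1.5958  44.5303 -15.0165] F [-0.7009 -3.8709  0.7594] op 0.2
y45.0 15.46 tcp [  1.597   45.0331 -15.0085] F [-1.3474 -3.02    0.7411] op 0.201
y45.5 15.81 tcp [  1.5993  45.5226 -15.0025] F [-0.6875 -2.8304  0.5867] op 0.204
y46.0 16.16 tcp [  1.5987  46.0546 -15.0228] F [-0.0845 -3.4784 -0.3328] op 0.2
y46.5 16.51 tcp [  1.6047  46.2551 -14.909 ] F [-1.5201 -4.9255  0.3085] op 0.199
y47.0 16.86 tcp [  1.5625  46.4185 -14.7899] F [-0.4892 -5.2318  0.7064] op 0.204
y47.5 17.21 tcp [  1.5642  46.5669 -14.639 ] F [-0.2049 -7.0401 -0.5099] op 0.2
```

View pics/c4.png

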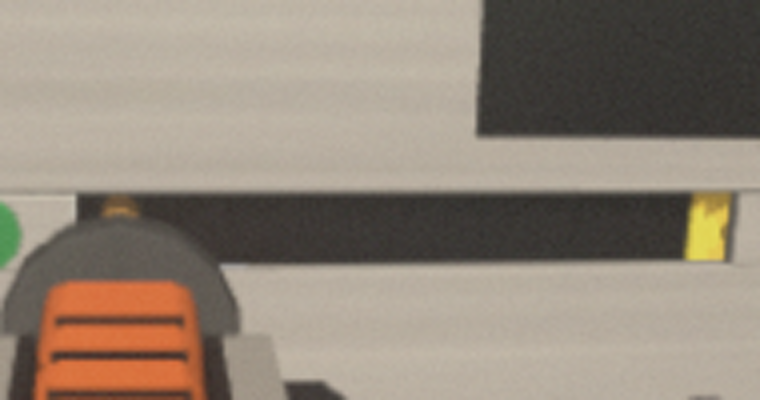

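The yellow band shows fully at the red end (columns 687–730 of the crop), and the force rose at the stop. The slide is home, so I'll back off slightly, withdraw and return the probe.

```bash
python3 - <<'E'
from h import *
from station import env
def rep(t):
    s=env.state();print(t,round(s["time_s"],2),s["tcp_pos"],"F",s["contact_force"],"op",round(s["opening"],3)); return s
env.movel(pos(.0445,-.015),speed=.02); rep("slack")
env.movel(pos(.0445,.012),speed=.04); env.sleep(.15); rep("out")
env.movel(pos(.0445,.06),speed=.1)
g=np.load("grasp.npy"); o=rv(down(np.radians(9)))
env.movep([.485,-.3766,.20],o); env.sleep(.3); rep("above")
im=env.capture("wrist"); cv2.imwrite("pics/w5.png",im)
env.movel([.485,-.3766,.145],speed=.06); s=rep("mouth")
if np.linalg.norm(s["contact_force"])<5:
    env.movel([.485,-.3766,.104],speed=.05); s=rep("low")
    env.movel([.485,-.3766,.0995],speed=.02); env.sleep(.2); rep("set")
E
```

```text
slack 17.56 [ 0.4674 -0.0688  0.1479] F [-0.0886  0.2201  0.8481] op 0.201
out 18.53 [ 0.4625 -0.0838  0.1701] F [ 0.0097  0.6989 -0.5821] op 0.199
above 20.62 [ 0.4849 -0.3763  0.2001] F [ 0.2333  0.3958 -0.4704] op 0.203
mouth 21.74 [ 0.4852 -0.3768  0.1455] F [-0.2973 -0.1813  0.117 ] op 0.2
low 22.71 [ 0.4852 -0.3768  0.1043] F [ 0.6251  0.2125 -0.9173] op 0.197
set 23.28 [ 0.4851 -0.3766  0.0996] F [-1.0544  0.5204 -0.8794] op 0.205
```

```bash
python3 - <<'E'
from h import *
from station import env
env.movel([.485,-.3766,.099],speed=.02); env.sleep(.2); print(env.state()["contact_force"])
env.command_gripper(1.0); env.sleep(.2)
env.movel([.485,-.3766,.19],speed=.1); env.sleep(.3)
s=env.state();im=env.capture("wrist");sc=env.capture("top")
p=env.camera_params("wrist");T=wristT(s,p)
o=((im[...,2].astype(int)-im[...,0])>60); o[:, :290]=0;o[:,350:]=0;o[:230]=0;o[290:]=0
y,x=np.where(o);print(s["time_s"],s["contact_force"],"orange",x.min(),x.max(),y.min(),y.max())
a=cv2.resize(im[170:290,260:380],None,fx=3.3,fy=3.3); b=cv2.resize(sc[180:335,140:280],None,fx=2.8,fy=2.8)[:396]
cv2.imwrite("pics/c6.png",np.hstack([a,b]))
E
```

```text
[ 0.5438 -0.4983 -1.0901]
25.9583 [ 0.912  -0.6138 -0.358 ] orange 305 335 251 281
```

View pics/c6.png

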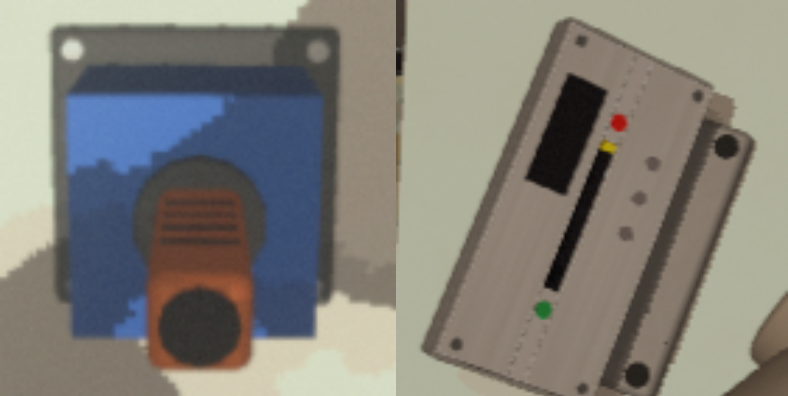

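The probe stands upright with its collar centred on the rim, and the yellow band is still showing.

```bash
python3 -c "
from station import env
print(env.sign_off())"
```

```text
the job is handed in; nothing more can be done
None
```

The transport lock is drawn home with its yellow band showing, the probe is standing upright in its blue holder again, and the job was handed in at about 26 s of the 58 s allowed; the station returned no verdict.

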